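# Change over the dish chambers: shut the empty tray, draw out the loaded one

### The arm

A 6-joint arm with a two-finger parallel gripper is mounted at the origin on a cart in front of the work surface, level with it; the furniture and walls round the work are solid. World frame = base frame: x ahead of the robot, y to its left, z up, the work surface at z = 0. Lengths are in mm, angles in rad, forces in N, time in s.
With the tool pointing down it reaches from about 350 to 875 mm from the base axis. Payload 4.2 kg.
Tool frame: the origin (TCP) lies midway between the tips of the shut fingers; the grasp point (between the pads) lies behind it (arm.tcp_to_grasp is the z of the grasp point in the tool frame, in mm); z points along the fingers, y is the direction in which the jaws open and shut (so a half turn about z gives the same grasp; the last joint's range is limited). The gripper opens to 85 mm and grips with 20 to 120 N. Pads are 22 mm wide; open, the fingers measure 114 mm over their backs; the gripper's body (76 mm by 85 mm) begins 54 mm behind the grasp point. The pads swing forward as they close: fully open they stand 13 mm farther back than shut.
Start: joints at [1.369, 0.385, 0.008, 0, -1.194, -0.259], TCP at [277.882, 559.804, 231.312] pointing down, gripper open.
Joint ranges: [-3.14, 3.14], [-1.21, 2.06], [-1.07, 1.41], [-3.16, 2.05], [-2.99, -0.16], [-3.1, 3.1]. Speed limits (rad/s): [2.79, 2.79, 3.14, 3.14, 3.14, 3.14].

### API

Orientations are given as a unit quaternion [x, y, z, w].
In Python, from bench import arm, optics, job_done gives the robot as it stands.
- The arm moves only by the tool carry_out, never from a script. Its argument "increments" is a list that holds one entry, the list of rows, each a list of 7 numbers: the shift along the world's x, y, z in m, then the turn, a rotation vector about the world's x, y, z in degrees, then the closure, from -1 (fully open) to 1 (shut). In form: [[[x, y, z, ax, ay, az, fingers], ...]]. A call has 1 to 5 rows; each row shifts and turns the commanded pose from where the row before left it; what a row does not reach is not made up. A row lasts 1/10 s, in which the tool goes at most 50 mm and 8.59 degrees, less where a joint would pass 70% of its speed; a pose out of reach is approached as far as the arm can. A call is refused whole if a number of a shift passes 0.05 or a number of a turn 8.59, either way. A call with a gripper value outside its range is refused whole. The fingers move at their own pace and stop on an object; the grip force is fixed at half the most. Time passes only in rows, so rows that do not move let the fingers close. It gives the time, the measured TCP pose, the force and the opening at its end, in the units of the state.
- arm.read_state(): the state, without advancing time (a new reading comes with each control period).
- optics.get_image(name): name is "scene" or "top" or "wrist"; returns a dict with "color" (420x560x3 uint8, red, green, blue), "fx", "fy", "cx", "cy" (pixels), "rvec" (rotation vector, rad) and "tvec" (3), from world to camera coordinates, as OpenCV has them. Camera axes: x right, y down, z forward; pixel columns grow to the right and rows downward; lengths in mm; the calibration is good to about 2 mm. A picture is of the moment at which its call begins. There is no depth.
- job_done(): hands the job in, once; it reports no verdict.
The state is a dict: "clock": time; "joints": joint angles; "joint_vel": joint speeds; "joint_efforts": joint torques, N m; "position": TCP position; "ee_rot": TCP orientation; "contact_force": force on the tool from outside, world axes, zero at the start; "wrist_torque": the same for the moment, N m; "gripper_width": finger opening in mm.
Only numpy, scipy, OpenCV 4.12 (cv2) and the standard library are available. Lean on these libraries where they do the work, as an engineer would, in place of code of your own. Each camera call takes 0.05 s, during which the arm holds its last target.

### The job

Of the two white dish chambers, first push the empty tray with the orange lip, which was left part-way out, fully home with your fingertips. Only then hook a fingertip behind the blue lip and draw that tray out all the way to its stop, so that its dish lies ready, still flat in its well. Pinch and lift nothing, do not touch the dish, and leave the other things on the bench where they stand.

Things in the scene. Friction and masses are not known exactly. Their poses are not given: they have to be found in the camera images.
- blue_unit: fixed white chamber, blue stripe on its roof; its tray holds the dish. Housing 140 x 140 mm, roof at 58 mm with a clear window; base plate 6 mm high runs 60 mm on in front, under the tray. Origin on the worktop under the housing's centre; front face at x = -70 mm; the tray slides out along -x, roughly to the robot (yaw within 0.25 rad); z up. The chambers swap places from run to run
- blue_tray (a joint): how far the blue tray is out, in m: 0 fully home, 0.100 at its outer stop. It slides with about 2.5 N of friction and stays where it is left.
- blue_lip (a point): middle of the blue tray's lip: top edge, rear face (towards the housing); axes as the unit's; moves with the tray. Lip 100 mm wide, 8 thick (from here to -x; blue front plate blue_tray_c0, black pad blue_tray_c1 behind), top at height 50. Behind it the bare tray floor lies at height 15; from lip to housing 50 mm are free when home, more as it comes out: put a fingertip in there from above
- orange_unit: fixed white chamber, orange stripe on its roof; its tray is empty. Housing 140 x 140 mm, roof at 58 mm with a clear window; base plate 6 mm high runs 60 mm on in front, under the tray. Origin on the worktop under the housing's centre; front face at x = -70 mm; the tray slides out along -x, roughly to the robot (yaw within 0.25 rad); z up. The chambers swap places from run to run
- orange_tray (a joint): how far the orange tray is out, in m: 0 fully home, 0.100 at its outer stop. It slides with about 2.5 N of friction and stays where it is left.
- orange_lip (a point): middle of the orange tray's lip: top edge, rear face (towards the housing); axes as the unit's; moves with the tray. Lip 100 mm wide, 8 thick (from here to -x; orange front plate orange_tray_c0, black pad orange_tray_c1 behind), top at height 50. Behind it the bare tray floor lies at height 15; from lip to housing 50 mm are free when home, more as it comes out: put a fingertip in there from above
- blue_well (a point): centre of the floor of the blue tray's dish well, height 15 mm; the well is 80 x 80 mm inside with a rim 8 mm high; it lies 108 mm behind the lip's rear face; moves with the tray
- dish: clear closed petri dish, 58 mm across, 15 mm high, loose in the blue tray's well; origin at the centre of its underside
- amber_bottle: brown glass bottle with black cap, 58 mm across, 112 tall, at the left (sizes in mm); loose bystander, origin at the centre of its underside
- dropper: small dropper bottle with green pointed cap, 31 mm across, 96 tall, at the left (sizes in mm); loose bystander, origin at the centre of its underside
- pink_bottle: pink bottle with white cap, 68 mm across, 150 tall, at the right (sizes in mm); loose bystander, origin at the centre of its underside
- red_tape: roll of red tape lying flat, 69 mm across, 25 high, near the robot's edge of the worktop (sizes in mm); loose bystander, origin at the centre of its underside
- beaker: clear 60 mm tall beaker, 57 mm across, at the right (sizes in mm); loose bystander, origin at the centre of its underside
- powder_jar: clear jar with white lid, 47 mm across, 37 tall, at the left (sizes in mm); loose bystander, origin at the centre of its underside
- carton: small flat carton, white, black and blue, 55 x 88 x 20, near the robot's edge of the worktop (sizes in mm); loose bystander, origin at the centre of its underside

How it is judged (in metres and radians):
On the way, in this order (a step that is already met when the one before it is completed fails the run):
1. the orange tray is pushed fully home while the blue one is still in (value of joint orange_tray below 0.006 m and value of joint blue_tray below 0.015 m), for 0.1 s.
2. the blue tray is on its way out with a finger pulling on the rear of its lip (value of joint blue_tray above 0.02 m and contact force between the fingers and blue_tray_c1 above 0.3 N), for 0.1 s.
3. the blue tray is out at its stop (value of joint blue_tray above 0.094 m), for 0.1 s.
At the end, for the whole second after the job is handed in: the orange tray is home within 6 mm, the blue tray is out to within 6 mm of its 100 mm stop, and the dish lies at rest and flat in the blue tray's well (centre within 22 mm of the well's) (value of joint blue_tray above 0.094 m and value of joint orange_tray below 0.006 m and horizontal distance between dish and blue_well below 0.022 m and height (world z) of dish below 0.022 m and angle between dish's own z axis and vertical below 0.12 rad and linear speed of dish below 0.02 m/s); the robot touches nothing.
It fails at once if a lip is pinched: the fingers press on its front and its rear face at once ((contact force between the fingers and blue_tray_c0 above 2 N and contact force between the fingers and blue_tray_c1 above 2 N) or (contact force between the fingers and orange_tray_c0 above 2 N and contact force between the fingers and orange_tray_c1 above 2 N)).
It fails at once if the blue tray is brought out (by more than 15 mm) while the orange tray is still out by more than 15 mm (value of joint each of blue_tray, orange_tray above 0.015 m).
It fails at once if the robot touches the dish (contact force between any of the fingers, the arm and dish above 0.5 N).
It fails at once if the dish is lifted (height (world z) of dish above 0.03 m).
It fails at once if a bystander on the worktop is moved by more than 15 mm (distance of any of amber_bottle, dropper, pink_bottle, red_tape, beaker, powder_jar, carton from where it was at the start of the episode above 0.015 m).
It also fails if it takes over 45 s, if anything falls off the work surface, if the arm or the gripper's body presses on something with over 40 N, if the wrist force passes 120 N, or if a joint passes its speed limit or range.

## Working session

There is one attempt and no reset: what is moved stays moved. The work goes in short steps, Python scripts to look and compute and a tool call to move; the robot and the scene stay as the last step left them, time stands still between calls to the robot, and variables do not carry over. Pictures are saved under pics/ and viewed, and the job is handed in when it is done.

Besides the shell and the picture viewer there is one more tool, called after "Emit:" in YAML: its name, and indented under it one key for each argument. carry_out: Moves the arm, as the interface text tells. Its arguments: {"type":"object","properties":{"increments":{"type":"array","items":{"type":"array","items":{"type":"array","items":{"type":"number"}}}}},"required":["increments"]}

```bash
mkdir -p pics; cat > h.py <<'E'
import cv2,numpy as np
from bench import arm,optics,job_done
def shot(n,f):
    d=optics.get_image(n); cv2.imwrite('pics/'+f,d['color'][:,:,::-1]); return d
def ray(d,u,v,z):
    R=cv2.Rodrigues(np.array(d['rvec'],float))[0]; t=np.array(d['tvec'],float).ravel()
    c=-R.T@t; r=R.T@np.array([(u-d['cx'])/d['fx'],(v-d['cy'])/d['fy'],1])
    return c+r*(z-c[2])/r[2]
E
python3 - <<'E'
from h import *
import pickle
for n in('scene','top','wrist'):
    d=shot(n,n+'0.png'); pickle.dump(d,open(n+'0.pkl','wb'))
print(arm.read_state(),arm.tcp_to_grasp)
E
```

```text
{'clock': 0.15, 'joints': array([ 1.36857439e+00,  3.85360370e-01,  6.91985816e-03, -2.93542641e-04,
       -1.19398956e+00, -2.58614978e-01]), 'joint_vel': array([-0.00096278, -0.00437126,  0.00504046,  0.00157216, -0.00239052,
        0.00028953]), 'joint_efforts': array([-5.29510962e-04, -3.92678010e+01,  1.88581645e+01,  4.18861985e+00,
       -3.42829269e-03, -1.45164414e-06]), 'position': array([277.73371863, 559.40998566, 230.48557074]), 'ee_rot': array([ 9.73558217e-01, -2.28437547e-01, -1.13346193e-04,  8.20393601e-04]), 'contact_force': array([-0.79950392, -0.2504238 ,  1.0039148 ]), 'wrist_torque': array([-0.03180469,  0.01216183, -0.02264543]), 'gripper_width': 85.72374351132363} -18.700000000000003
```

View pics/top0.png

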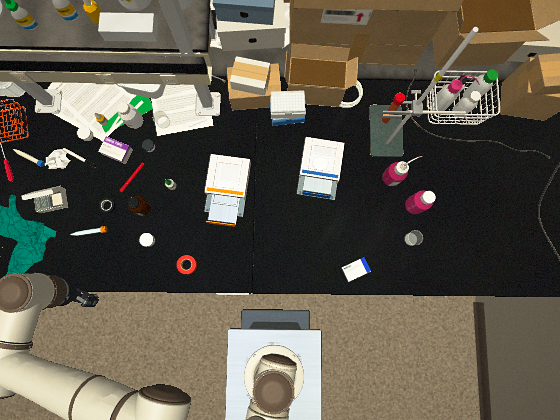

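View pics/scene0.png

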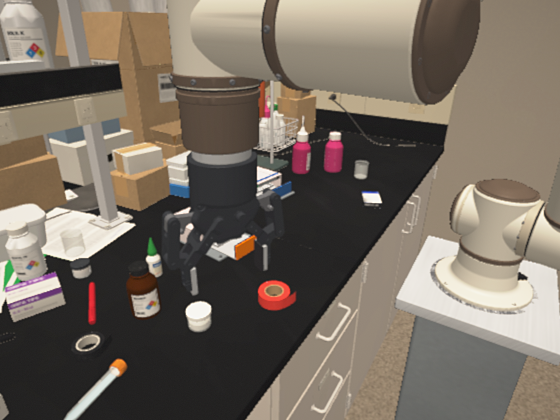

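The top view shows the orange unit at about (226,190) with its tray partly out and the blue unit at about (320,168). The red tape is at (186,264), the carton at (356,269). Next I'll measure the stripes and lips.

```bash
cat > m.py <<'E'
from h import *
import pickle,sys
d=pickle.load(open(sys.argv[1],'rb')); im=d['color']; hsv=cv2.cvtColor(im,cv2.COLOR_RGB2HSV)
def blobs(m,z,name,x0=180,x1=400,y0=120,y1=280,mn=15):
    k=np.zeros_like(m);k[y0:y1,x0:x1]=m[y0:y1,x0:x1]
    for c in cv2.findContours(k,cv2.RETR_EXTERNAL,cv2.CHAIN_APPROX_NONE)[0]:
        if len(c)<8: continue
        b=cv2.boxPoints(cv2.minAreaRect(c)); print(name,cv2.boundingRect(c),'px',b.round(1).tolist())
        for zz in z: print('   z',zz,[ray(d,*p,zz)[:2].round(1).tolist() for p in b])
blobs(cv2.inRange(hsv,(8,150,120),(22,255,255)),(58,50),'or')
blobs(cv2.inRange(hsv,(100,120,80),(125,255,255)),(58,50),'bl')
blobs(cv2.inRange(hsv,(0,0,190),(180,50,255)),(58,),'wh')
for n,u,v,z in [('tape',186,264,25),('carton',356,269,20),('jar',147,240,37)]:print(n,ray(d,u,v,z).round())
E
python3 m.py top0.pkl; python3 - <<'E'
import cv2
i=cv2.imread('pics/top0.png');cv2.imwrite('pics/z0.png',cv2.resize(i[125:235,195:355],None,fx=5,fy=5,interpolation=cv2.INTER_CUBIC))
E
```

```text
or (225, 223, 10, 4) px [[224.8000030517578, 224.6999969482422], [225.0, 222.6999969482422], [234.3000030517578, 224.0], [234.0, 226.0]]
   z 58 [[498.3, 173.9], [505.1, 173.2], [501.0, 141.5], [494.2, 142.2]]
   z 50 [[499.4, 174.9], [506.2, 174.1], [502.1, 142.3], [495.3, 143.0]]
or (210, 221, 14, 4) px [[209.8000030517578, 222.5], [210.0, 220.6999969482422], [223.1999969482422, 222.60000610351562], [222.89999389648438, 224.39999389648438]]
   z 58 [[504.9, 225.3], [511.2, 224.6], [505.4, 179.5], [499.1, 180.1]]
   z 50 [[506.0, 226.5], [512.4, 225.9], [506.5, 180.5], [500.2, 181.1]]
or (207, 187, 36, 8) px [[206.60000610351562, 190.10000610351562], [207.0, 186.89999389648438], [242.3000030517578, 191.5], [241.89999389648438, 194.6999969482422]]
   z 58 [[618.0, 240.9], [629.5, 239.9], [615.0, 117.2], [603.5, 118.4]]
   z 50 [[619.7, 242.2], [631.3, 241.2], [616.7, 117.9], [605.2, 119.0]]
bl (361, 257, 10, 16) px [[360.20001220703125, 258.3999938964844], [363.79998779296875, 256.6000061035156], [370.6000061035156, 270.20001220703125], [367.0, 272.0]]
   z 58 [[389.9, -287.5], [396.
[... 1472 characters left out ...]
154, 45, 70) px [[200.1999969482422, 217.89999389648438], [210.0, 152.6999969482422], [249.5, 158.6999969482422], [239.6999969482422, 223.89999389648438]]
   z 58 [[520.4, 258.6], [752.3, 234.7], [733.0, 95.4], [501.9, 122.9]]
wh (300, 137, 44, 57) px [[297.0, 188.6999969482422], [305.29998779296875, 136.3000030517578], [344.6000061035156, 142.5], [336.29998779296875, 194.89999389648438]]
   z 58 [[627.8, -72.2], [818.5, -100.3], [797.9, -239.6], [607.9, -208.6]]
wh (180, 120, 33, 12) px [[180.0, 120.0], [212.0, 120.0], [212.0, 131.0], [180.0, 131.0]]
   z 58 [[871.5, 346.1], [873.4, 232.4], [832.4, 230.8], [830.5, 343.9]]
tape [365. 306.  25.]
carton [ 356. -280.   20.]
jar [444. 441.  37.]
```

View pics/z0.png

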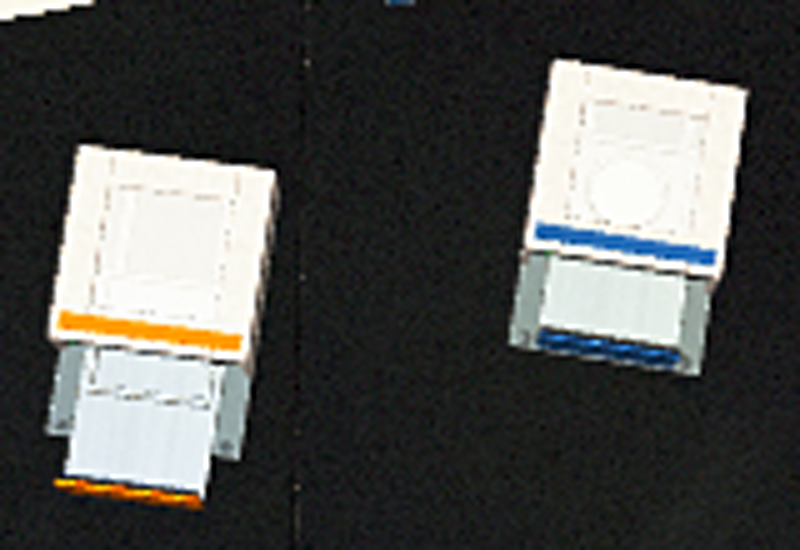

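```bash
python3 - <<'E'
from h import *
import pickle
d=pickle.load(open('top0.pkl','rb'))
R=cv2.Rodrigues(np.array(d['rvec'],float))[0];print('cam',(-R.T@np.array(d['tvec']).ravel()).round())
Z=lambda u,v:(195+(u+.5)/5-.5,125+(v+.5)/5-.5)
for n,pts in {'orF':[(50,340),(253,367)],'orB':[(79,145),(277,170)],'blF':[(525,248),(715,277)],'blB':[(555,60),(748,90)]}.items():
    p=[ray(d,*Z(*q),58)[:2] for q in pts]; print(n,np.round(p,1).tolist(),np.mean(p,0).round(1),np.linalg.norm(p[0]-p[1]).round(1))
for n,pts in {'orLipTop':[(55,479),(203,496)],'blLipTopRear':[(539,331),(681,352)]}.items():
    p=[ray(d,*Z(*q),50)[:2] for q in pts]; print(n,np.round(p,1).tolist(),np.mean(p,0).round(1),np.linalg.norm(p[0]-p[1]).round(1))
E
cat pics/none 2>/dev/null
```

```text
cam [ 302.   -6. 1532.]
orF [[609.1, 247.4], [592.2, 106.7]] [600.6 177. ] 141.7
orB [[749.2, 233.1], [733.3, 93.7]] [741.3 163.4] 140.3
blF [[679.7, -80.8], [661.0, -213.5]] [ 670.4 -147.1] 134.0
blB [[817.2, -101.3], [797.3, -238.1]] [ 807.3 -169.7] 138.3
orLipTop [[513.3, 241.2], [502.9, 139.2]] [508.1 190.2] 102.5
blLipTopRear [[622.3, -91.3], [608.9, -190.4]] [ 615.6 -140.8] 100.0
```

View pics/wrist0.png

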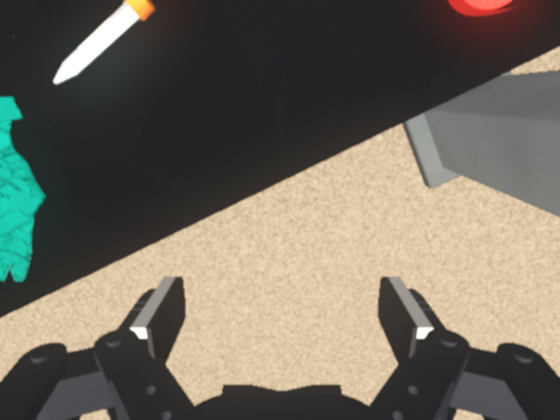

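The measurements hold up: housing edges come out at 134–142 mm against 140, and the lips at 100–102 mm against 100. The orange tray is about 43 mm out, and the blue one is about home. I'll shut the fingers, turn the tool to line up with the units and move over in front of the orange lip.

Emit:
carry_out:
  increments:
    - [[0.018, -0.04, 0, 0, 0, 4, 1], [0.018, -0.04, 0, 0, 0, 4, 1], [0.018, -0.04, 0, 0, 0, 4, 1], [0.018, -0.04, 0, 0, 0, 4, 1], [0.018, -0.04, 0, 0, 0, 3, 1]]

```text
clock: 0.65
position: [368.1, 358.0, 231.1]
ee_rot: [0.998, -0.063, -0.0, 0.0]
contact_force: [0.4, -1.2, 0.5]
gripper_width: 12.5
```

Emit:
carry_out:
  increments:
    - [[0.018, -0.04, 0, 0, 0, 0, 1], [0.018, -0.04, 0, 0, 0, 0, 1], [0.018, -0.04, 0, 0, 0, 0, 1], [0.018, -0.04, 0, 0, 0, 0, 1], [0, 0, 0, 0, 0, 0, 1]]

```text
clock: 1.15
position: [440.6, 195.9, 231.1]
ee_rot: [0.998, -0.067, -0.0, 0.0]
contact_force: [-0.1, 0.9, 0.2]
gripper_width: 0.0
```

```bash
python3 - <<'E'
from h import *
import pickle
pickle.dump(shot('wrist','w1.png'),open('w1.pkl','wb'));pickle.dump(shot('scene','s1.png'),open('s1.pkl','wb'))
s=arm.read_state();print(s['position'],s['ee_rot'],s['gripper_width'],s['contact_force'],s['clock'])
E
```

```text
[440.0728265  198.84117374 231.18848941] [ 9.97834741e-01 -6.57709123e-02 -1.30868577e-04 -6.46189453e-07] 0.08989539534213317 [-0.51562567 -0.01611378  0.67371597] 1.25
```

View pics/w1.png

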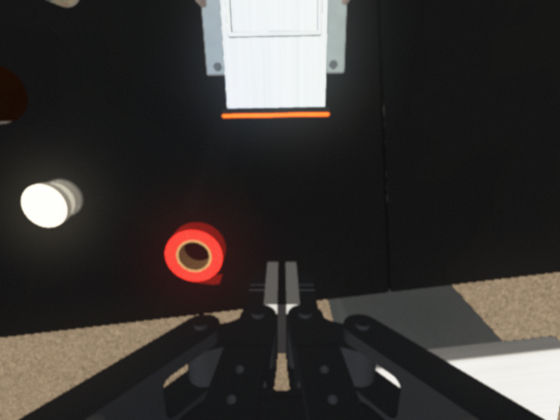

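The wrist view shows the orange lip line from (222,116) to (330,113), nearly level and centred on the fingertips at u≈281. The tape, at (195,253), is clear of the path.

```bash
python3 - <<'E'
from h import *
import pickle
d=pickle.load(open('w1.pkl','rb'))
for p in [(222,113),(330,110),(276,109),(276,112),(276,118)]: print(p,ray(d,*p,50).round(1))
print('tape',ray(d,195,246,25).round(1))
E
```

```text
(222, 113) [515.7 240.   50. ]
(330, 110) [504.9 141.1  50. ]
(276, 109) [512.5 190.1  50. ]
(276, 112) [509.9 190.5  50. ]
(276, 118) [504.6 191.3  50. ]
tape [377.4 302.   25. ]
```

Emit:
carry_out:
  increments:
    - [[0, 0, -0.04, 0, 0, 0, 1], [0, 0, -0.04, 0, 0, 0, 1], [0, 0, -0.04, 0, 0, 0, 1], [0, 0, -0.04, 0, 0, 0, 1], [0, 0, -0.04, 0, 0, 0, 1]]

```text
clock: 1.75
position: [439.6, 201.2, 30.0]
ee_rot: [0.998, -0.063, 0.0, -0.0]
contact_force: [1.0, 0.7, -0.4]
gripper_width: 0.2
```

Emit:
carry_out:
  increments:
    - [[0.01, -0.001, 0, 0, 0, 0, 1], [0.01, -0.001, 0, 0, 0, 0, 1], [0.01, -0.001, 0, 0, 0, 0, 1], [0.01, -0.001, 0, 0, 0, 0, 1], [0, 0, 0, 0, 0, 0, 1]]

```text
clock: 2.25
position: [482.4, 196.6, 33.0]
ee_rot: [0.998, -0.065, 0.002, -0.002]
contact_force: [-0.2, -0.4, -0.2]
gripper_width: -0.3
```

Emit:
carry_out:
  increments:
    - [[0.007, -0.001, 0, 0, 0, 0, 1], [0.007, -0.001, 0, 0, 0, 0, 1], [0.007, -0.001, 0, 0, 0, 0, 1], [0.007, -0.001, 0, 0, 0, 0, 1], [0.007, 0, 0, 0, 0, 0, 1]]

```text
clock: 2.75
position: [514.7, 191.2, 31.2]
ee_rot: [0.998, -0.065, -0.001, 0.001]
contact_force: [-2.9, -0.9, 2.3]
gripper_width: 0.2
```

Emit:
carry_out:
  increments:
    - [[0.005, -0.001, 0, 0, 0, 0, 1], [0.005, 0, 0, 0, 0, 0, 1], [0.004, -0.001, 0, 0, 0, 0, 1], [0, 0, 0, 0, 0, 0, 1]]

```text
clock: 3.15
position: [529.7, 189.8, 31.1]
ee_rot: [0.998, -0.065, 0.0, -0.0]
contact_force: [-0.8, -0.7, -0.5]
gripper_width: -0.0
```

Emit:
carry_out:
  increments:
    - [[0.003, 0, 0, 0, 0, 0, 1], [0.003, -0.001, 0, 0, 0, 0, 1], [0, 0, 0, 0, 0, 0, 1]]

```text
clock: 3.45
position: [535.4, 189.1, 31.2]
ee_rot: [0.998, -0.065, 0.0, -0.0]
contact_force: [-0.8, -0.2, -1.3]
gripper_width: 0.1
```

Emit:
carry_out:
  increments:
    - [[0.003, 0, 0, 0, 0, 0, 1], [0, 0, 0, 0, 0, 0, 1]]

```text
clock: 3.65
position: [536.2, 188.9, 31.2]
ee_rot: [0.998, -0.065, -0.002, 0.0]
contact_force: [-7.0, 2.6, 2.9]
gripper_width: 0.3
```

Emit:
carry_out:
  increments:
    - [[0.003, 0, 0, 0, 0, 0, 1], [0, 0, 0, 0, 0, 0, 1]]

```text
clock: 3.85
position: [536.3, 188.7, 31.2]
ee_rot: [0.998, -0.065, -0.004, 0.001]
contact_force: [-17.1, 6.0, 9.6]
gripper_width: -0.3
```

```bash
python3 - <<'E'
from h import *
d=shot('top','t2.png');i=cv2.imread('pics/t2.png')
cv2.imwrite('pics/z2.png',cv2.resize(i[125:235,195:355],None,fx=5,fy=5,interpolation=cv2.INTER_CUBIC))
d=shot('wrist','w2.png')
s=arm.read_state();print(s['position'],s['contact_force'],s['clock'])
E
```

```text
[536.26059851 188.74687645  31.26462392] [-16.0098714    7.3253105    9.79985765] 3.95
```

View pics/z2.png

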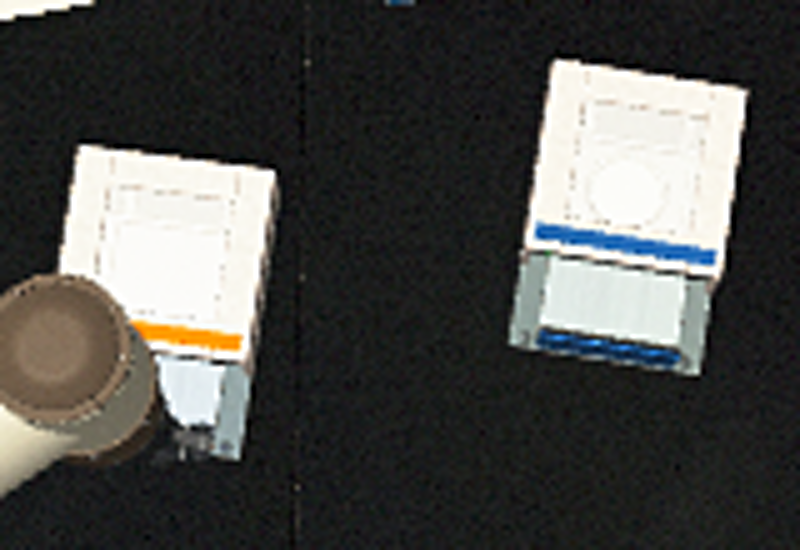

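View pics/w2.png

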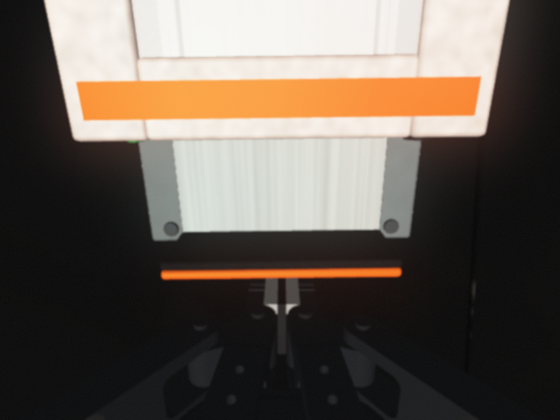

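The orange tray has reached a hard stop: the force rose from 1 N to 17 N with no more travel, and the lip rear is near x≈553 against the 551 predicted for home. In the top view its window shows the tray floor in the same place as the blue unit's. I'll back off, lift and move over the gap behind the blue lip.

Emit:
carry_out:
  increments:
    - [[-0.02, 0.002, 0, 0, 0, 0, 1], [-0.02, 0.002, 0, 0, 0, 0, 1], [0, 0, 0.04, 0, 0, 0, 1], [0, 0, 0.04, 0, 0, 0, 1], [0, 0, 0.04, 0, 0, 0, 1]]

```text
clock: 4.45
position: [501.5, 193.0, 153.3]
ee_rot: [0.998, -0.064, 0.001, -0.0]
contact_force: [1.6, 1.3, -0.0]
gripper_width: 0.3
```

Emit:
carry_out:
  increments:
    - [[0.01, -0.03, 0.04, 0, 0, -0.4, 1], [0.01, -0.045, 0, 0, 0, -0.4, 1], [0.01, -0.045, 0, 0, 0, 0, 1], [0.01, -0.045, 0, 0, 0, 0, 1], [0.01, -0.045, 0, 0, 0, 0, 1]]

```text
clock: 4.95
position: [551.7, -18.4, 191.5]
ee_rot: [0.997, -0.071, 0.002, -0.0]
contact_force: [1.1, 1.6, 0.3]
gripper_width: -0.1
```

Emit:
carry_out:
  increments:
    - [[0.01, -0.045, 0, 0, 0, 0, 1], [0.01, -0.045, 0, 0, 0, 0, 1], [0.01, -0.035, 0, 0, 0, 0, 1], [0, 0, 0, 0, 0, 0, 1], [0, 0, 0, 0, 0, 0, 1]]

```text
clock: 5.45
position: [581.0, -142.7, 190.5]
ee_rot: [0.997, -0.073, 0.0, 0.0]
contact_force: [0.0, 1.0, 0.4]
gripper_width: -0.1
```

```bash
python3 - <<'E'
from h import *
import pickle
pickle.dump(shot('wrist','w3.png'),open('w3.pkl','wb'))
d=shot('top','t3.png');i=cv2.imread('pics/t3.png')
cv2.imwrite('pics/z3.png',cv2.resize(i[125:235,195:355],None,fx=5,fy=5,interpolation=cv2.INTER_CUBIC))
s=arm.read_state();print(s['position'],s['ee_rot'],s['contact_force'],s['clock'])
E
```

```text
[ 580.75228695 -141.13234511  190.72586624] [ 9.97463392e-01 -7.11807107e-02  2.95167723e-04  1.51382394e-05] [-0.29530728 -0.36263805  0.92687959] 5.55
```

View pics/w3.png

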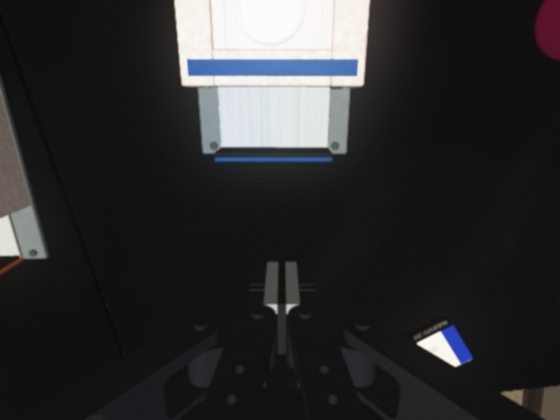

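View pics/z3.png

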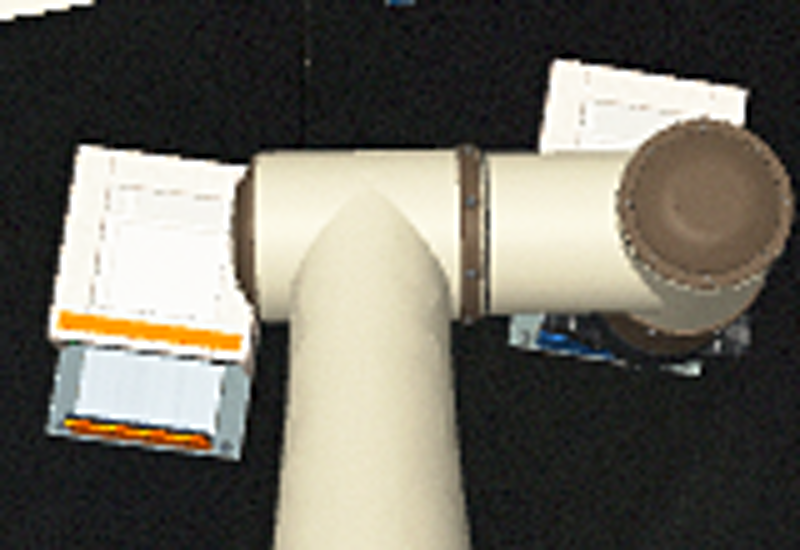

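The orange tray is home and looks just like the blue one did. In the wrist view the blue lip line runs from (215,158) to (332,158), centred at u≈273 and level. The housing's front edge is at v≈86.

```bash
python3 - <<'E'
from h import *
import pickle
d=pickle.load(open('w3.pkl','rb'))
a=ray(d,181,86,58);b=ray(d,363,86,58);print(a,b,np.linalg.norm(a-b),(a+b)/2)
for p in [(215,157),(332,157),(273,152),(273,157),(273,161)]: print(p,ray(d,*p,50).round(1))
m=(a+b)/2
th=np.arctan2(-(a-b)[0],(a-b)[1]);print('yaw',th);x=np.array([np.cos(th),np.sin(th)])
print('lip rear home',m[:2]-50*x,'front',m[:2]-58*x,'mid gap',m[:2]-25*x)
E
```

```text
[681.70240066 -80.57835952  58.        ] [ 661.46663458 -218.37065346   58.        ] 139.27024986504793 [ 671.58451762 -149.47450649   58.        ]
(215, 157) [623.5 -93.3  50. ]
(332, 157) [ 609.2 -190.6   50. ]
(273, 152) [ 620.6 -142.2   50. ]
(273, 157) [ 616.4 -141.5   50. ]
(273, 161) [ 613.1 -141.    50. ]
yaw -0.14581472322766673
lip rear home [ 622.11512481 -142.20957873] front [ 614.20002196 -141.04719029] mid gap [ 646.84982122 -145.84204261]
```

Emit:
carry_out:
  increments:
    - [[0.022, -0.002, 0, 0, 0, 0, 1], [0.022, -0.002, 0, 0, 0, 0, 1], [0.02, -0.001, 0, 0, 0, 0, 1], [0, 0, 0, 0, 0, 0, 1], [0, 0, 0, 0, 0, 0, 1]]

```text
clock: 6.05
position: [644.4, -145.3, 190.3]
ee_rot: [0.998, -0.071, -0.0, -0.0]
contact_force: [-0.4, 0.1, 0.2]
gripper_width: -0.2
```

```bash
python3 - <<'E'
from h import *
d=shot('wrist','w4.png')
s=arm.read_state();print(s['position'],s['ee_rot'],s['contact_force'],s['clock'])
E
```

```text
[ 644.08891745 -145.53062656  190.53523648] [ 9.97491548e-01 -7.07850071e-02 -3.03137781e-04 -5.74548967e-05] [-0.47820964 -1.14607609 -0.76296823] 6.1
```

View pics/w4.png

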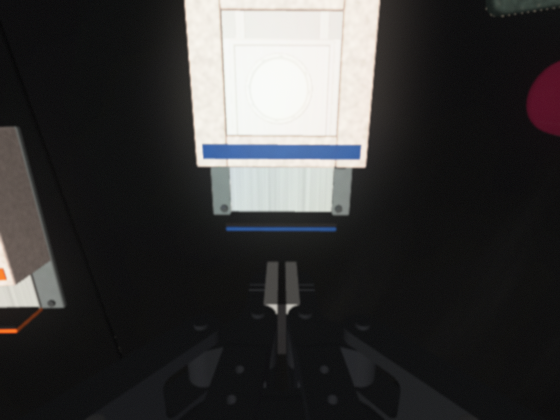

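Emit:
carry_out:
  increments:
    - [[0.001, 0, -0.04, 0, 0, 0, 1], [0, 0, -0.04, 0, 0, 0, 1], [0, 0, -0.03, 0, 0, 0, 1], [0, 0, 0, 0, 0, 0, 1]]

```text
clock: 6.5
position: [641.4, -145.9, 76.0]
ee_rot: [0.997, -0.072, -0.005, -0.0]
contact_force: [-0.4, -0.5, -0.9]
gripper_width: -0.2
```

```bash
python3 - <<'E'
from h import *
d=shot('wrist','w5.png')
s=arm.read_state();print(s['position'],s['contact_force'],s['clock'])
E
```

```text
[ 643.90156681 -146.32901616   79.23850706] [ 0.68958958 -0.46498866  0.18529253] 6.55
```

View pics/w5.png

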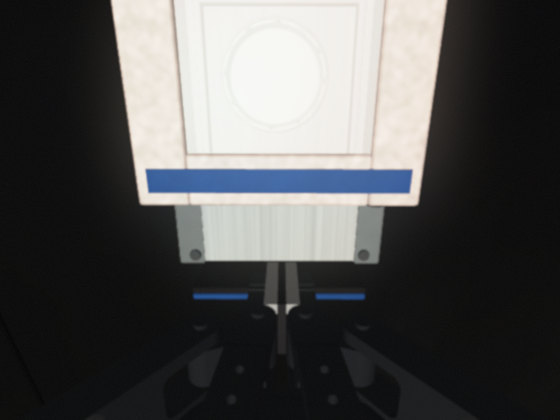

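The fingertips at (282,263) and z≈79 are over the rear edge of the lip pad in the image. As they go down they will move up the image into the gap. I'll go on down while watching the force.

Emit:
carry_out:
  increments:
    - [[0.001, 0, -0.015, 0, 0, 0, 1], [0, 0, -0.012, 0, 0, 0, 1], [0, 0, 0, 0, 0, 0, 1]]

```text
clock: 6.85
position: [645.7, -146.4, 52.3]
ee_rot: [0.997, -0.072, -0.001, -0.0]
contact_force: [-1.4, -1.0, 0.9]
gripper_width: -0.1
```

Emit:
carry_out:
  increments:
    - [[0, 0, -0.012, 0, 0, 0, 1], [0, 0, -0.011, 0, 0, 0, 1], [0, 0, 0, 0, 0, 0, 1]]

```text
clock: 7.15
position: [645.2, -146.5, 28.3]
ee_rot: [0.997, -0.072, -0.002, -0.0]
contact_force: [-0.2, 0.6, -0.2]
gripper_width: 0.1
```

```bash
python3 - <<'E'
from h import *
d=shot('wrist','w6.png')
s=arm.read_state();print(s['position'],s['contact_force'],s['clock'])
E
```

```text
[ 645.90258985 -146.64174251   29.25676448] [ 0.09086212 -0.1705633  -0.38116435] 7.2
```

View pics/w6.png

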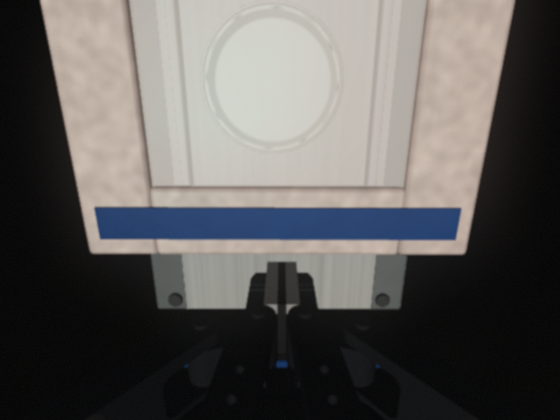

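The fingertips stand in the gap behind the lip without touching anything. I'll draw gently along the unit's -x axis, (-0.99, 0.145).

Emit:
carry_out:
  increments:
    - [[-0.003, 0, 0, 0, 0, 0, 1], [-0.004, 0.001, 0, 0, 0, 0, 1], [-0.004, 0.001, 0, 0, 0, 0, 1], [-0.004, 0, 0, 0, 0, 0, 1], [-0.003, 0.001, 0, 0, 0, 0, 1]]

```text
clock: 7.7
position: [629.4, -143.9, 31.1]
ee_rot: [0.997, -0.071, 0.001, 0.0]
contact_force: [2.2, -2.4, -1.3]
gripper_width: 0.2
```

Emit:
carry_out:
  increments:
    - [[-0.004, 0.001, 0, 0, 0, 0, 1], [-0.005, 0, 0, 0, 0, 0, 1], [-0.005, 0.001, 0, 0, 0, 0, 1], [-0.005, 0.001, 0, 0, 0, 0, 1], [-0.005, 0, 0, 0, 0, 0, 1]]

```text
clock: 8.2
position: [604.8, -140.3, 30.9]
ee_rot: [0.997, -0.071, 0.001, -0.0]
contact_force: [3.7, 1.1, 0.9]
gripper_width: -0.1
```

Emit:
carry_out:
  increments:
    - [[-0.005, 0.001, 0, 0, 0, 0, 1], [-0.005, 0.001, 0, 0, 0, 0, 1], [-0.005, 0, 0, 0, 0, 0, 1], [-0.005, 0.001, 0, 0, 0, 0, 1], [-0.005, 0.001, 0, 0, 0, 0, 1]]

```text
clock: 8.7
position: [579.1, -136.8, 30.5]
ee_rot: [0.997, -0.071, -0.0, 0.0]
contact_force: [2.8, -1.2, 1.2]
gripper_width: 0.2
```

Pulling steadily at about 3 N. About 46 mm to go.

Emit:
carry_out:
  increments:
    - [[-0.005, 0.001, 0, 0, 0, 0, 1], [-0.005, 0, 0, 0, 0, 0, 1], [-0.005, 0.001, 0, 0, 0, 0, 1], [-0.005, 0.001, 0, 0, 0, 0, 1], [-0.005, 0, 0, 0, 0, 0, 1]]

```text
clock: 9.2
position: [554.3, -133.3, 30.4]
ee_rot: [0.997, -0.072, 0.0, -0.0]
contact_force: [3.2, 1.1, 1.0]
gripper_width: -0.1
```

Emit:
carry_out:
  increments:
    - [[-0.004, 0.001, 0, 0, 0, 0, 1], [-0.004, 0, 0, 0, 0, 0, 1], [-0.003, 0.001, 0, 0, 0, 0, 1], [-0.003, 0, 0, 0, 0, 0, 1], [-0.002, 0, 0, 0, 0, 0, 1]]

```text
clock: 9.7
position: [538.5, -131.3, 30.5]
ee_rot: [0.997, -0.072, 0.0, -0.0]
contact_force: [3.3, 1.6, 0.4]
gripper_width: 0.1
```

Emit:
carry_out:
  increments:
    - [[-0.002, 0, 0, 0, 0, 0, 1], [-0.002, 0.001, 0, 0, 0, 0, 1], [0, 0, 0, 0, 0, 0, 1]]

```text
clock: 10.0
position: [533.9, -130.8, 30.5]
ee_rot: [0.997, -0.072, -0.001, 0.0]
contact_force: [1.6, -0.9, 0.1]
gripper_width: 0.1
```

Emit:
carry_out:
  increments:
    - [[-0.003, 0, 0, 0, 0, 0, 1], [0, 0, 0, 0, 0, 0, 1]]

```text
clock: 10.2
position: [534.0, -130.8, 30.7]
ee_rot: [0.997, -0.071, 0.003, -0.0]
contact_force: [6.1, -1.8, -3.9]
gripper_width: 0.1
```

Emit:
carry_out:
  increments:
    - [[-0.003, 0.001, 0, 0, 0, 0, 1], [0, 0, 0, 0, 0, 0, 1]]

```text
clock: 10.4
position: [534.1, -130.2, 31.3]
ee_rot: [0.997, -0.071, 0.006, 0.0]
contact_force: [10.9, -4.8, -7.0]
gripper_width: 0.2
```

Emit:
carry_out:
  increments:
    - [[-0.002, 0, 0, 0, 0, 0, 1], [0, 0, 0, 0, 0, 0, 1]]

```text
clock: 10.6
position: [534.1, -130.2, 31.5]
ee_rot: [0.997, -0.071, 0.008, -0.0]
contact_force: [14.5, -6.1, -10.5]
gripper_width: -0.2
```

It's at the stop: the force climbs with no travel at x=534, against 533 predicted. I'll ease off the lip, lift straight out, then check.

Emit:
carry_out:
  increments:
    - [[0.008, -0.001, 0, 0, 0, 0, 1], [0.008, -0.001, 0, 0, 0, 0, 1], [0, 0, 0, 0, 0, 0, 1], [0, 0, 0.02, 0, 0, 0, 1], [0, 0, 0.03, 0, 0, 0, 1]]

```text
clock: 11.1
position: [539.7, -131.5, 78.8]
ee_rot: [0.997, -0.072, -0.004, 0.0]
contact_force: [0.3, 0.2, 0.6]
gripper_width: 0.3
```

Emit:
carry_out:
  increments:
    - [[0, 0, 0.04, 0, 0, 0, 1], [0, 0, 0.04, 0, 0, 0, 1], [-0.04, 0, 0.04, 0, 0, 0, 1], [-0.04, 0, 0.04, 0, 0, 0, 1], [-0.04, 0, 0, 0, 0, 0, 1]]

```text
clock: 11.6
position: [432.8, -131.9, 235.5]
ee_rot: [0.997, -0.071, 0.004, 0.0]
contact_force: [0.2, 0.6, 1.1]
gripper_width: 0.0
```

Emit:
carry_out:
  increments:
    - [[-0.03, 0.04, 0, 0, 0, 0, 1], [0, 0.04, 0, 0, 0, 0, 1], [0, 0.04, 0, 0, 0, 0, 1], [0, 0.04, 0, 0, 0, 0, 1], [0, 0, 0, 0, 0, 0, 1]]

```text
clock: 12.1
position: [401.0, 31.2, 231.1]
ee_rot: [0.998, -0.069, -0.0, -0.0]
contact_force: [-0.5, 0.1, 0.5]
gripper_width: -0.2
```

```bash
python3 - <<'E'
from h import *
import pickle
d=shot('top','t7.png');pickle.dump(d,open('t7.pkl','wb'));i=cv2.imread('pics/t7.png')
cv2.imwrite('pics/z7.png',cv2.resize(i[125:285,195:355],None,fx=3.7,fy=3.7,interpolation=cv2.INTER_CUBIC))
s=arm.read_state();print(s['position'],s['contact_force'],s['clock'])
E
python3 m.py t7.pkl | grep -A2 -E "^(or|bl)"
```

```text
[400.78614786  29.7284856  230.93283148] [-0.24491953  0.80344878 -0.58945491] 12.15
or (209, 209, 28, 6) px [[208.6999969482422, 211.10000610351562], [209.0, 208.60000610351562], [236.1999969482422, 212.0], [235.89999389648438, 214.5]]
   z 58 [[544.5, 230.4], [553.1, 229.7], [542.6, 136.0], [534.1, 136.8]]
   z 50 [[545.8, 231.7], [554.5, 231.0], [544.0, 136.8], [535.3, 137.6]]
or (207, 187, 36, 8) px [[206.60000610351562, 190.10000610351562], [207.0, 186.89999389648438], [242.3000030517578, 191.5], [241.89999389648438, 194.6999969482422]]
   z 58 [[618.0, 240.9], [629.5, 239.9], [615.0, 117.2], [603.5, 118.4]]
   z 50 [[619.7, 242.2], [631.3, 241.2], [616.7, 117.9], [605.2, 119.0]]
bl (361, 257, 10, 16) px [[360.20001220703125, 258.3999938964844], [363.79998779296875, 256.6000061035156], [370.6000061035156, 270.20001220703125], [367.0, 272.0]]
   z 58 [[389.9, -287.5], [396.2, -299.8], [350.8, -321.9], [344.7, -309.6]]
   z 50 [[390.4, -289.0], [396.7, -301.4], [351.1, -323.6], [344.9, -311.3]]
bl (298, 219, 29, 6) px [[297.79998779296875, 220.5], [298.1000061035156, 218.3000030517578], [326.20001220703125, 222.8000030517578], [325.8999938964844, 224.89999389648438]]
   z 58 [[516.4, -75.4], [523.9, -76.6], [509.9, -172.9], [502.4, -171.7]]
   z 50 [[517.5, -75.8], [525.1, -76.9], [511.0, -173.9], [503.5, -172.6]]
bl (302, 170, 36, 8) px [[301.70001220703125, 172.1999969482422], [302.1000061035156, 169.10000610351562], [337.3999938964844, 174.5], [336.8999938964844, 177.60000610351562]]
   z 58 [[687.1, -88.0], [698.2, -89.6], [680.6, -212.9], [669.5, -211.1]]
   z 50 [[689.2, -88.4], [700.4, -90.0], [682.7, -214.0], [671.5, -212.2]]
bl (272, 120, 33, 6) px [[272.0, 120.0], [304.0, 120.0], [304.0, 125.0], [272.0, 125.0]]
   z 58 [[877.1, 18.8], [879.1, -95.4], [860.3, -95.4], [858.4, 18.5]]
   z 50 [[880.2, 19.0], [882.2, -95.9], [863.4, -95.9], [861.4, 18.7]]
```

View pics/z7.png

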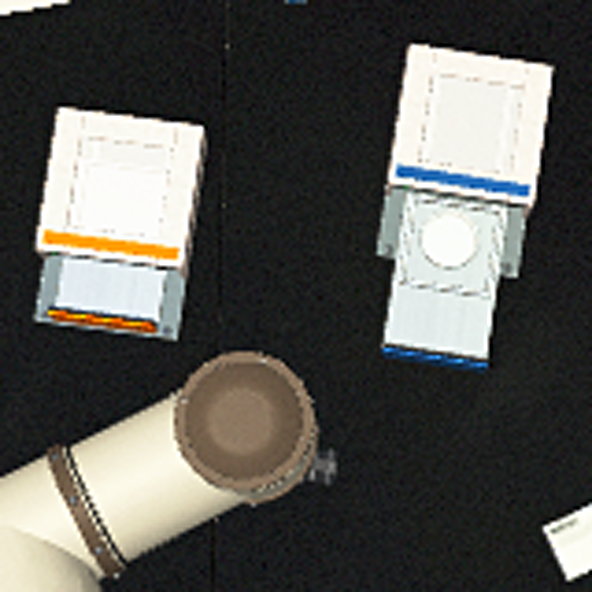

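View pics/t7.png

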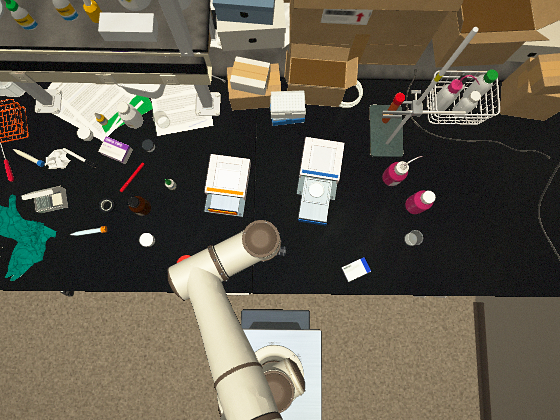

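The top view shows the dish centred in its well, near zoom pixel (448,240), with the blue tray out and the orange one home. The bystanders look unmoved and the robot is clear, so I'm handing in.

```bash
python3 - <<'E'
from h import *
print(job_done())
E
```

```text
the job is handed in; nothing more can be done
None
```

The job is handed in: the orange tray is home, and the blue tray is out at its stop with the dish flat in its well. It took about 12 s of the 45 s; no verdict was reported.

- **Orange tray:** I pushed it in about 43 mm with shut fingertips until it hit a hard stop. The force rose to about 17 N with no further travel. Working back from the fingertip position, the lip is within about 3 mm of home.
- **Blue tray:** I lowered the shut fingertips into the gap behind the lip and drew the tray out at about 3 N. At the outer stop the force rose to about 14 N with no more travel. The fingertip position puts the tray about 99 mm out.
- **Last checks:** The final top view shows the dish centred in its well and the arm clear of everything. The carton measured unmoved. I checked the other bystanders only by eye, and the arm partly hid the red tape.
- **Disagreement:** Colour measurements from the top view gave about 95–97 mm of travel for the blue tray. The camera resolves only about 3.5 mm per pixel, so I relied on the stop contact. I did not measure the dish's tilt or its exact offset; I only saw it centred in the top view.

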